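# Fit the keyed chuck to the tabletop trimming wheel

## Task

Get the yellow tabletop wheel ready for trimming: first push its open scrap drawer fully home until it snaps in, then lift the keyed chuck (blue grip block) out of its wooden stand and push its shaft into the wheel's hub, turning it until the key slips into the keyway, and keep pushing against the spring until the flange sits flat on the hub. Finish while still holding the chuck pressed fully down there (I will do up the locking screw, so do not let go or ease off), and leave the other things on the table where they are.

Things in the scene. Friction and masses are not known exactly. Their poses are not given: they have to be found in the camera images.
- wheel: Small tabletop trimming wheel, fixed: yellow housing 180 mm deep (x), 240 wide (y), 85 high; an aluminium hub, 60 mm across and 50 tall, stands on the middle of its top and does not turn. Origin: centre of its underside, at table height; z up. Its -x side, facing the robot within 15 degrees, holds the scrap drawer.
- hub_mouth (a point): Centre of the hub's flat top face, 135 mm above the table; axes of the wheel. Bore 22 mm across, 50 deep, with one open keyway 10 mm wide reaching 17 mm from the axis over the full depth. The keyway points along the wheel's +x (away from the robot) give or take 26 degrees, different each time: a red mark on the top face lies just outside it, or find it by feel.
- ejector (a joint): Brass spring ejector in the bore, in m: 0 = up, its top 30 mm below the hub's mouth; 0.014 = pressed down by a shaft fully home. Spring force 6 N at 0, rising to 10 N at 0.014, more than the chuck's weight: it lifts the chuck off its seat when nobody presses.
- drawer (a joint): Opening of the scrap drawer in m: 0 = fully home, positive = pulled out towards the wheel's -x side. It slides with about 0.6 N of friction; a spring detent resists with some 3 N more about 10 mm before home and, once the drawer is under about 3 mm, draws it in and keeps it home.
- drawer_front (a point): Centre of the outer face of the drawer's flat aluminium front, 40 mm above the table; moves with the drawer, axes of the wheel (pushing along +x closes). The front is 216 mm wide and 56 high, top edge 68 mm above the table. With the drawer home this point lies 102 mm from the wheel's origin on its -x side.
- chuck: Keyed chuck, 0.2 to 0.45 kg, upright in its stand, flange resting on the stand's top. Origin: on its axis at the underside of the flange (the face that seats on the hub); z up the axis, x towards the key. The flange is steel, 54 mm across, 8 thick, above the origin; the grip block stands on it, the shaft hangs below.
- chuck_grip (a point): Middle of the chuck's blue grip block, 26 mm above the chuck's origin. The block is 34 x 34 mm with sides along the chuck's x and y, 36 mm tall (8 to 44 mm above the origin). A white stripe on its top and side marks the key side (+x).
- chuck_tip (a point): Lower end of the chuck's steel shaft, 44 mm below the chuck's origin. Shaft 20 mm across with a tapered nose (12 mm at the tip). A brass key 7 mm wide, reaching 15 mm from the axis towards +x, runs from the flange down to 28 mm below the origin; the last 16 mm of shaft are plain and enter the bore at any angle.
- stand: Wooden block fixed to the table, 80 x 80 mm, 52 mm high, with a square 35 mm hole through it that holds the chuck loosely. Origin: centre of its underside.
- mug: Bystander, to be left alone: white mug, 80 mm wide, 90 mm tall; origin at its underside middle.
- green_jar: Bystander, to be left alone: closed green jar, 64 mm wide, 85 mm tall; origin at its underside middle.
- amber_jar: Bystander, to be left alone: closed amber jar, 64 mm wide, 85 mm tall; origin at its underside middle.
- bowl: Bystander, to be left alone: terracotta bowl, 110 mm wide, 50 mm tall; origin at its underside middle.
- brush: Bystander, to be left alone: brush lying flat, 180 mm long; origin at its underside.
- rib: Bystander, to be left alone: flat round wooden rib, 70 mm wide, 8 mm thick; origin at its underside middle.
- spatula: Bystander, to be left alone: spatula lying flat, 200 mm long; origin at its underside.
There are look-alikes about, which are no part of the job. Leave any pink look-alike of the chuck alone.

How it is judged:
By the outcome, as a careful person would: the job done as asked, in the order asked, and still so for the second after the job is handed in, while the arm keeps its last pose, push and grip.
It also fails if it takes over 61 s, if anything falls off the work surface, if the arm or the gripper's body presses on something with over 40 N, if the wrist force passes 120 N, or if a joint passes its speed limit or range.

## Robot

A 7-joint arm with a two-finger parallel gripper is mounted at the origin on the work surface. World frame = base frame: x ahead of the robot, y to its left, z up, the work surface at z = 0. Lengths are in m, angles in rad, forces in N, time in s.
With the tool pointing down it reaches from about 0.425 to 1.025 m from the base axis. Payload 9.4 kg.
Tool frame: the origin (TCP) lies at the very end of the fingers, on their centre line; the grasp point (between the pads) lies behind it (manip.hold_point_z is the z of the grasp point in the tool frame, in m); z points along the fingers, y is the line along which they close (so a half turn about z gives the same grasp; the last joint's range is limited). The gripper opens to 93 mm and grips with 3 to 60 N. Pads are 15 mm wide; open, the fingers measure 128 mm over their backs; the gripper's body (75 mm by 188 mm) begins 65 mm behind the grasp point.
Start: joints at [1.145, 0.599, -0.003, 1.599, 0.002, 0.943, -0.08], TCP at [0.248, -0.681, 0.179] pointing down, gripper open.
Joint ranges: [-2.57, 2.57], [-0.35, 1.97], [-1.29, 1.29], [0.11, 2.56], [-1.05, 4.19], [0.11, 1.86], [-2.63, 2.63]. Speed limits (rad/s): [2.22, 2.22, 3.01, 3.01, 3.14, 3.14, 3.14].

## Interface

Orientations are given as a unit quaternion [x, y, z, w].
In Python, from plant import manip gives the robot as it stands. The module is installed in compiled form; this text tells all that it offers.
- The arm moves only by the tool send_rows, never from a script. Its argument "steps" is a list of rows, each a list of 7 numbers: the shift along the tool's x, y, z in cm, then the turn, a rotation vector about the tool's x, y, z in rad, then the finger opening in cm, from 0 to 9.3. A call has 1 to 10 rows; each row shifts and turns the commanded pose from where the row before left it, along the tool's axes as they then stand; what a row does not reach is not made up. A row lasts 1/8 s, in which the tool goes at most 62.5 mm and 10.7 degrees, less where a joint would pass 70% of its speed; a pose out of reach is approached as far as the arm can. A call is refused whole if a number of a shift passes 6.25 or a number of a turn 0.188, either way. A call with a gripper value outside its range is refused whole. The fingers move at their own pace and stop on an object; "squeeze" is the grip in N (left out, the last holds). Time passes only in rows, so rows that do not move let the fingers close. It gives the time, the measured TCP pose, the force, the opening and the grip force at its end, in the units of the state.
- manip.observe(): the state, without advancing time (a new reading comes with each control period).
- manip.capture(name): name is "scene" or "top"; returns the picture (420x560x3 uint8, red, green, blue); there is no depth.
- manip.camera_params(name): a dict with "fx", "fy", "cx", "cy" (pixels), "rvec" (rotation vector, rad) and "tvec" (3), from world to camera coordinates, as OpenCV has them. Camera axes: x right, y down, z forward; pixel columns grow to the right and rows downward; lengths in m; the calibration is good to about 2 mm. A picture is of the moment at which its call begins. camera_params takes no time and is no camera call.
- manip.close_job(): hands the job in; it is judged then, once.
Trained networks look in the newest picture that a camera, given by its name, has taken for a name from the list of things; names that differ only in an ending like _2 or _b are one class to them, and where a whole thing is asked for, a point or a joint stands for the part that bears it (a point fixed in the world has none). Each returns a list of dicts, best first, with "confidence" (0 to 1); they miss things now and then, are a little off and sometimes report something else, mostly with a low value. They report only what shows in the picture. A call takes as long as a camera call. They do not tell look-alikes from the thing itself.
- manip.find_in(camera, name): "extent" ([centre column, centre row, width, height] in pixels, round what is visible of it).
- manip.landmark_of(camera, name): "location" ([column, row] in pixels: a listed point, or the origin of a listed thing).
The state is a dict: "clock": time; "joints": joint angles; "joint_vel": joint speeds; "joint_torque": joint torques, N m; "tool_pos": TCP position; "eef_rot": TCP orientation; "wrist_force": force on the tool from outside, world axes, zero at the start; "moment": the same for the moment, N m; "gripper_width": opening from 0.0 (shut) to 1.0 (fully open); "grip_force": force on a finger pad.
Only numpy, scipy, OpenCV 4.12 (cv2) and the standard library are available. Lean on these libraries where they do the work, as an engineer would, in place of code of your own. Each camera call takes 0.05 s, during which the arm holds its last target. There are 200 camera calls.

## Working session

There is one attempt and no reset: what is moved stays moved. The work goes in short steps, Python scripts to look and compute and a tool call to move; the robot and the scene stay as the last step left them, time stands still between calls to the robot, and variables do not carry over. Pictures are saved under pics/ and viewed, at most 11 in all, crops included, and the job is handed in when it is done.

Besides the shell and the picture viewer there is one more tool, called after "Request:" by a JSON object that holds its "op" and its "data", one argument or row to a line. send_rows: Moves the arm, as the interface text tells. Its arguments: {"type":"object","properties":{"steps":{"type":"array"},"squeeze":{"type":"number"}},"required":["steps"]}

```bash
mkdir -p pics; cat > h.py <<'E'
import numpy as np, cv2
from scipy.spatial.transform import Rotation as R
from plant import manip
def cam(n):
    p=manip.camera_params(n); K=np.array([[p['fx'],0,p['cx']],[0,p['fy'],p['cy']],[0,0,1.]])
    return K,R.from_rotvec(np.ravel(p['rvec'])).as_matrix(),np.ravel(p['tvec'])
def toz(n,px,z):
    K,r,t=cam(n); d=r.T@np.linalg.solve(K,[px[0],px[1],1]); c=-r.T@t
    return c+d*(z-c[2])/d[2]
def proj(n,P):
    K,r,t=cam(n); q=K@(r@np.asarray(P,float)+t); return q[:2]/q[2]
def save(n,f): 
    im=manip.capture(n); cv2.imwrite('pics/'+f,im[:,:,::-1]); return im
def state():
    s=manip.observe(); print('t',s['clock'],'tcp',np.round(s['tool_pos'],4),'q',np.round(s['eef_rot'],3),'F',np.round(s['wrist_force'],1),'w',s['gripper_width'],'g',s['grip_force']); return s
E
python3 - <<'E'
from h import *
s=state(); print(manip.hold_point_z, R.from_quat(s['eef_rot']).as_matrix().round(2))
a=save('scene','s0.png'); b=save('top','t0.png')
cv2.imwrite('pics/both.png',cv2.resize(np.vstack([a,b])[:,:,::-1],(560,840))[:, :])
Z=dict(hub_mouth=.135,drawer_front=.04,chuck_grip=.078,chuck=.052,stand=0,wheel=0)
for c in ('scene','top'):
    print(c,'campos',-cam(c)[1].T@cam(c)[2])
    for n in Z:
        print(n,[(np.round(d['location'],1).tolist(),round(d['confidence'],2),toz(c,d['location'],Z[n]).round(3).tolist()) for d in manip.landmark_of(c,n)[:3]])
E
```

```text
t 0.0 tcp [ 0.2476 -0.6808  0.1779] q [ 0.985  0.174 -0.    -0.001] F [ 0.5  0.6 -0.5] w 1.00307509983078 g 0.0
-0.0188 [[ 0.94  0.34 -0.  ]
 [ 0.34 -0.94  0.  ]
 [-0.   -0.   -1.  ]]
scene campos [ 0.9645548  -0.68986339  1.12856948]
hub_mouth [([312.2, 219.5], 0.75, [0.645, 0.015, 0.135])]
drawer_front [([270.5, 220.3], 0.94, [0.502, 0.011, 0.04])]
chuck_grip [([206.5, 287.1], 0.77, [0.489, -0.301, 0.078]), ([183.6, 252.6], 0.7, [0.363, -0.244, 0.078]), ([236.6, 260.5], 0.52, [0.511, -0.187, 0.078])]
chuck [([185.6, 259.7], 0.87, [0.37, -0.25, 0.052]), ([209.0, 289.6], 0.73, [0.488, -0.294, 0.052]), ([235.2, 263.6], 0.55, [0.503, -0.186, 0.052])]
stand [([209.7, 300.1], 0.86, [0.488, -0.301, 0.0])]
wheel [([314.2, 246.4], 0.87, [0.658, 0.019, 0.0])]
top campos [0.47089556 0.00553937 1.2793316 ]
hub_mouth [([270.6, 179.5], 0.79, [0.654, 0.008, 0.135])]
drawer_front [([274.0, 230.9], 0.83, [0.511, -0.004, 0.04])]
chuck_grip [([372.2, 240.5], 0.72, [0.484, -0.296, 0.078]), ([334.5, 237.0], 0.68, [0.493, -0.183, 0.078]), ([355.2, 279.2], 0.57, [0.369, -0.244, 0.078])]
chuck [([370.3, 241.1], 0.82, [0.482, -0.296, 0.052]), ([332.4, 234.1], 0.76, [0.502, -0.181, 0.052]), ([351.0, 283.0], 0.75, [0.356, -0.237, 0.052])]
stand [([370.8, 236.7], 0.72, [0.497, -0.311, 0.0])]
wheel [([266.0, 187.6], 0.57, [0.65, 0.023, 0.0])]
```

View pics/s0.png

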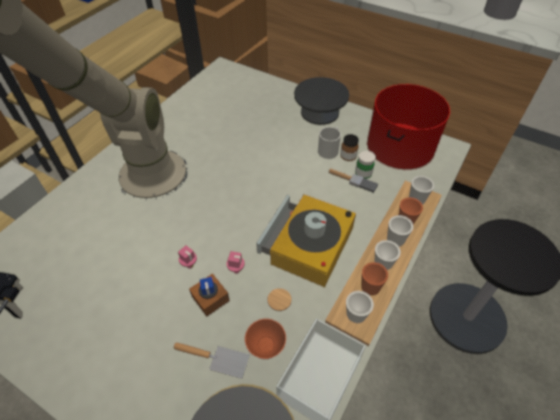

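View pics/t0.png

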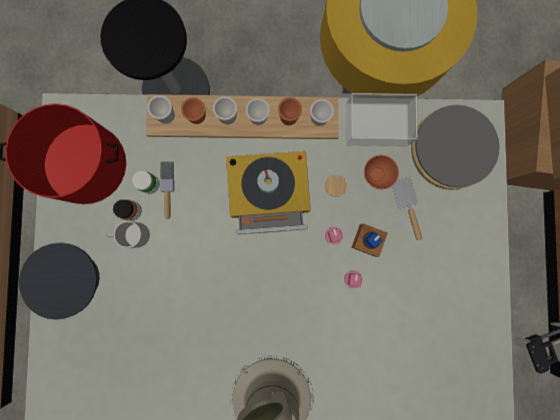

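The scene picture shows the yellow wheel near (315,235) with its drawer open on the robot's side. There are three chuck candidates (scene/top):
- blue in the wooden stand: (207,287)/(372,240)
- pink: (186,256)/(354,279)
- pink: (235,261)/(334,235)

Only the blue one in the stand fits the description. An enlarged crop will confirm it and show the hub.

```bash
python3 - <<'E'
from h import *
t=cv2.imread('pics/t0.png'); s=cv2.imread('pics/s0.png')
def c(im,x,y,w): return cv2.resize(im[y-w:y+w,x-w:x+w],(390,290) if 0 else (290,290),interpolation=cv2.INTER_CUBIC)
cv2.imwrite('pics/crop1.png',np.vstack([np.hstack([c(t,371,240,24),c(t,268,181,24)]),np.hstack([c(s,208,290,24),c(s,313,225,24)])]))
# yellow housing
hsv=cv2.cvtColor(t,cv2.COLOR_BGR2HSV); m=cv2.inRange(hsv,(18,150,90),(32,255,255)); m[:140]=0;m[250:]=0;m[:,:210]=0;m[:,330:]=0
m=cv2.morphologyEx(m,cv2.MORPH_CLOSE,np.ones((3,3)))
p=np.argwhere(m)[:,::-1]
P=np.array([toz('top',q,.085)[:2] for q in cv2.convexHull(p.astype(np.float32))[:,0]])
r=cv2.minAreaRect(P.astype(np.float32)); print('housing',r)
# drawer front: bright line
g=cv2.cvtColor(t,cv2.COLOR_BGR2GRAY)
# stand
m=cv2.inRange(hsv,(5,90,40),(18,255,220)); m[:218]=0;m[262:]=0;m[:,:345]=0;m[:,395:]=0
P=np.array([toz('top',q,.052)[:2] for q in np.argwhere(m)[:,::-1]]); r=cv2.minAreaRect(P.astype(np.float32)); print('stand',r)
for n,im,z in (('top',t,.096),('scene',s,.096)):
    hsv=cv2.cvtColor(im,cv2.COLOR_BGR2HSV)
    x,y=(372,240) if n=='top' else (207,287)
    m=cv2.inRange(hsv,(100,120,40),(125,255,255)); k=np.zeros_like(m);k[y-15:y+15,x-15:x+15]=1; q=np.argwhere(m*k)[:,::-1]
    print(n,'blue',q.mean(0),len(q),toz(n,q.mean(0),.09))
for x,y in ((268,181),):
    hsv=cv2.cvtColor(t,cv2.COLOR_BGR2HSV); m=cv2.inRange(hsv,(0,120,80),(8,255,255))|cv2.inRange(hsv,(170,120,80),(180,255,255)); k=np.zeros_like(m);k[y-20:y+20,x-20:x+20]=1
    q=np.argwhere(m*k)[:,::-1]; print('red',q.mean(0),len(q),toz('top',q.mean(0),.135))
E
```

```text
housing ((0.649815022945404, 0.01641733944416046), (0.1782219558954239, 0.23635314404964447), 4.835720062255859)
stand ((0.4859315752983093, -0.2932847738265991), (0.08736929297447205, 0.0796537920832634), 69.7919692993164)
top blue [372.66666667 240.10638298] 141 [ 0.48488178 -0.29398723  0.09      ]
scene blue [206.69230769 285.02564103] 117 [ 0.49140872 -0.2996408   0.09      ]
red [265.77777778 172.11111111] 9 [0.67526954 0.02224732 0.135     ]
```

View pics/crop1.png

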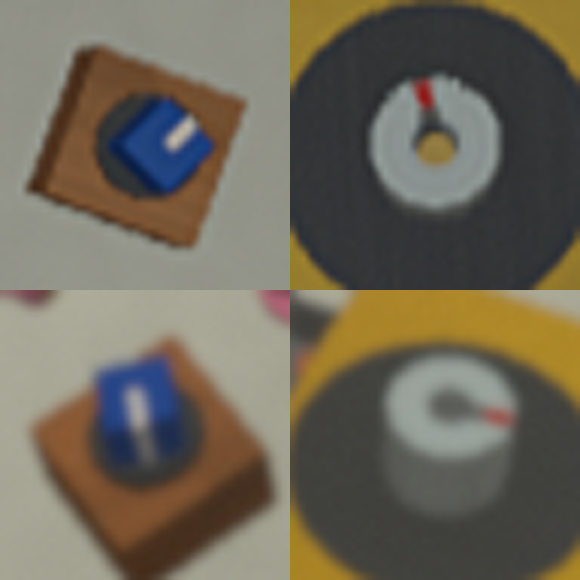

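The crops confirm a blue block with a white stripe in the wooden stand (top, about (372,240)). The stripe points up and to the right, roughly yaw -45°. The hub top centre is near (268,180.7), with the red mark at (266,172.5).

```bash
python3 - <<'E'
from h import *
t=cv2.imread('pics/t0.png'); s=cv2.imread('pics/s0.png')
k=290/48
o=lambda x,y:(x/k+347-.5,y/k+216-.5)
for p,n in (((163,97),'top'),((112,147),'left'),((170,195),'bot'),((215,147),'right'),((168,148),'str0'),((195,120),'str1')):
    print(n,toz('top',o(*p),.096).round(4))
print('flange',toz('top',o(147,147),.06))
h=lambda x,y:((x-290)/k+244-.5,y/k+157-.5)
c=toz('top',h(435.5,143),.135); r=toz('top',h(424,95),.135); print('hub',c,r,np.degrees(np.arctan2(*(r-c)[1::-1])))
g=lambda x,y:((x-290)/k+289-.5,(y-290)/k+201-.5)
c=toz('scene',g(450,407),.135); r=toz('scene',g(498,417),.135); print('hub sc',c,r,np.degrees(np.arctan2(*(r-c)[1::-1])))
f=lambda x,y:(x/k+184-.5,(y-290)/k+266-.5)
print('stripe sc',toz('scene',f(135,392),.096),toz('scene',f(138,430),.096))
print('flange sc',toz('scene',f(145,437),.06))
# drawer
for q in ((237,231),(306,229)): print(toz('top',q,.068))
for q in ((285,200),(262,246)): print(toz('scene',q,.068))
E
```

```text
top [ 0.5099 -0.2951  0.096 ]
left [ 0.4854 -0.2701  0.096 ]
bot [ 0.4625 -0.2981  0.096 ]
right [ 0.4859 -0.3202  0.096 ]
str0 [ 0.4852 -0.2973  0.096 ]
str1 [ 0.4989 -0.3106  0.096 ]
flange [ 0.48600964 -0.2959906   0.06      ]
hub [0.6521011 0.0168292 0.135    ] [0.6749398  0.02252478 0.135     ] 14.002968155361176
hub sc [0.65298235 0.01758362 0.135     ] [0.67567765 0.0240589  0.135     ] 15.924167054080879
stripe sc [ 0.48723452 -0.29658958  0.096     ] [ 0.50005922 -0.31124531  0.096     ]
flange sc [ 0.48882827 -0.29927814  0.06      ]
[0.50833142 0.10714973 0.068     ]
[ 0.51640658 -0.09929349  0.068     ]
[0.51046124 0.08725577 0.068     ]
[ 0.54308471 -0.1020985   0.068     ]
```

Request:
{"op": "send_rows", "data": {
  "steps": [
    [0, 0, 0, 0, 0, 0.14, 0],
    [0, 0, 0, 0, 0, 0.14, 0],
    [4, -4.5, 0, 0, 0, 0, 0],
    [4, -4.5, 0, 0, 0, 0, 0],
    [4, -4.5, 0, 0, 0, 0, 0],
    [4, -4.5, 0, 0, 0, 0, 0],
    [4, -4.5, 0, 0, 0, 0, 0],
    [4, -4.5, 0, 0, 0, 0, 0],
    [0, -5.5, 0, 0, 0, 0, 0],
    [0, -5.5, 0, 0, 0, 0, 0]
  ]
}}

```text
clock: 1.95
tool_pos: [0.4614, -0.2838, 0.1787]
eef_rot: [0.999, 0.035, 0.0, 0.0]
wrist_force: [0.8, 0.0, -0.8]
gripper_width: 0.013
grip_force: 0.0
```

Request:
{"op": "send_rows", "data": {
  "steps": [
    [0, -5.5, 0, 0, 0, 0, 0],
    [0, -6, 0, 0, 0, 0, 0],
    [0, -6, 0, 0, 0, 0, 0],
    [0, -6, 0, 0, 0, 0, 0],
    [0, -6, 0, 0, 0, 0, 0],
    [0, 0, 0, 0, 0, 0, 0],
    [0, 0, 0, 0, 0, 0, 0]
  ]
}}

```text
clock: 2.82
tool_pos: [0.4409, 0.0082, 0.1789]
eef_rot: [0.999, 0.035, 0.0, 0.0]
wrist_force: [0.1, -1.1, 0.1]
gripper_width: 0.008
grip_force: 0.0
```

```bash
python3 - <<'E'
from h import *
s=state(); print(np.degrees(R.from_quat(s['eef_rot']).as_matrix()[:,0]),s['joints'])
b=save('top','t1.png')
E
```

```text
t 2.825 tcp [0.4409 0.0082 0.1789] q [0.999 0.035 0.    0.   ] F [ 0.1 -1.1  0.1] w 0.008408995336605964 g 0.0
[5.71578834e+01 3.97271565e+00 1.56631713e-02] [-0.13928022  0.26187134 -0.01058301  2.22318113  0.00504094  0.65631307
 -1.65489914]
```

Request:
{"op": "send_rows", "data": {
  "steps": [
    [0, 0, 5, 0, 0, 0, 0],
    [0, 0, 5, 0, 0, 0, 0],
    [0, 0, 4.5, 0, 0, 0, 0],
    [0, 0, 0, 0, 0, 0, 0],
    [1.5, 0, 0, 0, 0, 0, 0],
    [1.5, 0, 0, 0, 0, 0, 0],
    [1, 0, 0, 0, 0, 0, 0],
    [1, 0, 0, 0, 0, 0, 0],
    [0.5, 0, 0, 0, 0, 0, 0],
    [0, 0, 0, 0, 0, 0, 0]
  ]
}}

```text
clock: 4.12
tool_pos: [0.4958, 0.0124, 0.0337]
eef_rot: [0.999, 0.034, -0.0, -0.0]
wrist_force: [-0.0, 0.1, -0.1]
gripper_width: 0.002
grip_force: 0.0
```

Request:
{"op": "send_rows", "data": {
  "steps": [
    [1, 0, 0, 0, 0, 0, 0],
    [1, 0, 0, 0, 0, 0, 0],
    [0.5, 0, 0, 0, 0, 0, 0],
    [0.5, 0, 0, 0, 0, 0, 0],
    [0, 0, 0, 0, 0, 0, 0]
  ]
}}

```text
clock: 4.75
tool_pos: [0.5259, 0.0144, 0.0336]
eef_rot: [0.999, 0.034, 0.0, -0.0]
wrist_force: [-0.9, 0.3, 0.2]
gripper_width: 0.009
grip_force: 0.0
```

Request:
{"op": "send_rows", "data": {
  "steps": [
    [0.4, 0, 0, 0, 0, 0, 0],
    [0.4, 0, 0, 0, 0, 0, 0],
    [0.4, 0, 0, 0, 0, 0, 0],
    [0.3, 0, 0, 0, 0, 0, 0],
    [0, 0, 0, 0, 0, 0, 0]
  ]
}}

```text
clock: 5.38
tool_pos: [0.5408, 0.0154, 0.0337]
eef_rot: [0.999, 0.034, 0.0, 0.0]
wrist_force: [0.2, 0.1, -0.2]
gripper_width: 0.004
grip_force: 0.0
```

Request:
{"op": "send_rows", "data": {
  "steps": [
    [0.3, 0, 0, 0, 0, 0, 0],
    [0.2, 0, 0, 0, 0, 0, 0],
    [0, 0, 0, 0, 0, 0, 0]
  ]
}}

```text
clock: 5.75
tool_pos: [0.5457, 0.0158, 0.0337]
eef_rot: [0.999, 0.034, 0.0, -0.0]
wrist_force: [-0.0, -0.3, -0.1]
gripper_width: 0.004
grip_force: 0.0
```

Request:
{"op": "send_rows", "data": {
  "steps": [
    [0.2, 0, 0, 0, 0, 0, 0],
    [0.2, 0, 0, 0, 0, 0, 0],
    [0, 0, 0, 0, 0, 0, 0]
  ]
}}

```text
clock: 6.12
tool_pos: [0.5498, 0.0161, 0.0337]
eef_rot: [0.999, 0.034, 0.0, -0.0]
wrist_force: [0.1, -0.8, -0.1]
gripper_width: 0.003
grip_force: 0.0
```

```bash
python3 - <<'E'
from h import *
a=save('scene','s2.png'); b=save('top','t2.png')
c=lambda im,x,y,w: cv2.resize(im[y-w:y+w,x-w:x+w,::-1],(400,400),interpolation=cv2.INTER_CUBIC)
cv2.imwrite('pics/crop2.png',np.hstack([c(a,300,230,50),c(b,268,200,50)]))
E
```

```text
(no output)
```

View pics/crop2.png

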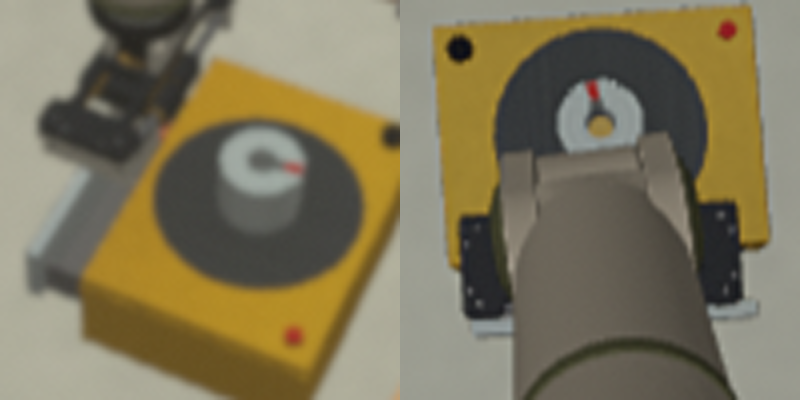

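```bash
python3 - <<'E'
from h import *
s=state()
for c in ('scene','top'):
    print(c,proj(c,s['tool_pos']),[(d['location'],toz(c,d['location'],.04)) for d in manip.landmark_of(c,'drawer_front')[:2]])
f=lambda n,i:cv2.imread(f'pics/{n}{i}.png')
c=lambda im,x,y,w: cv2.resize(im[y-w:y+w,x-w:x+w],(400,300) if 0 else (300,300),interpolation=cv2.INTER_CUBIC)
cv2.imwrite('pics/crop3.png',np.vstack([np.hstack([c(f('s',0),275,230,28),c(f('s',2),275,230,28)]),np.hstack([c(f('t',0),272,222,40),c(f('t',2),272,222,40)])]))
E
```

```text
t 6.225 tcp [0.5495 0.0161 0.0337] q [ 0.999  0.034 -0.     0.   ] F [ 0.4 -0.5  0.3] w 0.0016822287090430576 g 0.0
scene [284.11061123 226.46121819] [([272.6, 218.2], array([0.50331342, 0.02147621, 0.04      ])), ([352.6, 179.5], array([0.65166228, 0.30733497, 0.04      ]))]
top [267.72419061 218.29676588] []
```

View pics/crop3.png

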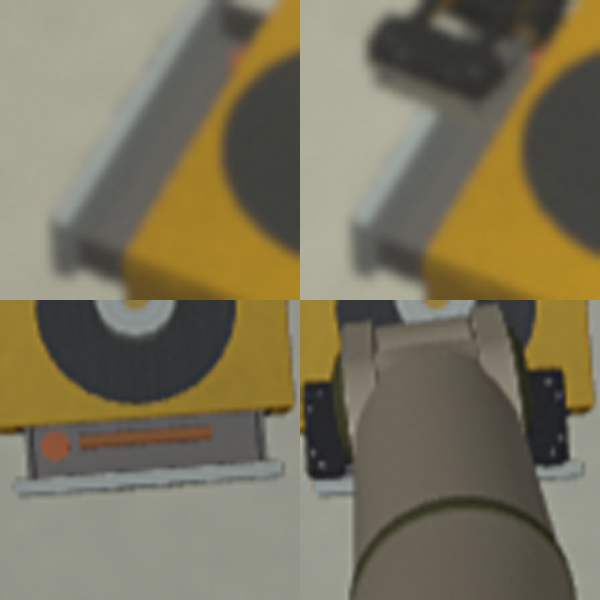

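```bash
python3 - <<'E'
from h import *
print('start tcp',proj('scene',[.2476,-.6808,.178]),proj('top',[.2476,-.6808,.178]))
im=cv2.imread('pics/s2.png'); it=cv2.imread('pics/t2.png')
Z=8
def crop(n,im,x,y,w,pts):
    c=cv2.resize(im[y-w:y+w,x-w:x+w],None,fx=400/(2*w),fy=400/(2*w),interpolation=cv2.INTER_CUBIC); k=400/(2*w)
    for P,col in pts:
        u=(proj(n,P)-[x-w,y-w]+.5)*k; cv2.circle(c,tuple(int(v) for v in u),4,col,-1)
    return c
x0,y0=.5495,.0161; e=np.array([np.cos(.069),np.sin(.069)]); f=np.array([-e[1],e[0]])
pts=[([x0,y0,.034],(255,0,255))]
for a in(-.0375,.0375):
  for b in(-.094,.094):
    p=np.array([x0,y0])+a*e+b*f; pts.append(([*p,.118],(0,255,0)))
for b in (-.1,0,.1):
  for z in (.012,.068):
    p=np.array([.652,.017])-.142*e+b*f; pts.append(([*p,z],(255,255,0)))
cv2.imwrite('pics/crop4.png',np.hstack([crop('scene',im,285,220,36,pts),crop('top',it,272,215,50,pts)]))
E
```

```text
start tcp [ 13.76544515 344.65614432] [524.56131839 329.39600608]
```

View pics/crop4.png

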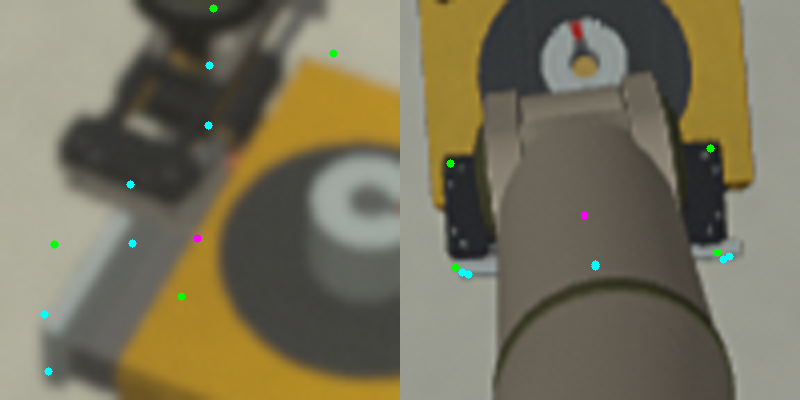

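Request:
{"op": "send_rows", "data": {
  "steps": [
    [0, 0, -5, 0, 0, 0, 0],
    [0, 0, -5, 0, 0, 0, 0],
    [-5.4, 0, 0, 0, 0, 0, 0],
    [-5.4, 0, 0, 0, 0, 0, 0],
    [0, 0, 5, 0, 0, 0, 0],
    [0, 0, 5, 0, 0, 0, 0],
    [0, 0, 1, 0, 0, 0, 0],
    [0, 0, 0.5, 0, 0, 0, 0],
    [0, 0, 0, 0, 0, 0, 0]
  ]
}}

```text
clock: 7.45
tool_pos: [0.4424, 0.0086, 0.0195]
eef_rot: [0.999, 0.034, 0.001, -0.0]
wrist_force: [-0.2, -0.1, 0.3]
gripper_width: 0.004
grip_force: 0.0
```

```bash
python3 - <<'E'
from h import *
s=state(); T=s['tool_pos']
im=save('scene','s3.png'); it=save('top','t3.png')
a=cv2.imread('pics/s0.png')
for c in ('scene','top'): print(c,proj(c,T),[(d['location'],toz(c,d['location'],.04)) for d in manip.landmark_of(c,'drawer_front')[:2]])
def crop(n,im,x,y,w,T):
    k=300/(2*w); x=max(x,w);c=cv2.resize(im[y-w:y+w,x-w:x+w],(300,300),interpolation=cv2.INTER_CUBIC)
    for dz in np.arange(0,.2,.02):
        u=(proj(n,[T[0],T[1],T[2]+dz])-[x-w,y-w]+.5)*k; cv2.circle(c,tuple(int(v) for v in u),2,(255,0,255) if dz else (0,255,0),-1)
    return c
cv2.imwrite('pics/crop5.png',np.hstack([crop('scene',a,0,310,50,[.2476,-.6808,.178]),crop('scene',im[:,:,::-1].copy(),255,205,50,T)]))
E
```

```text
t 7.45 tcp [0.4424 0.0086 0.0195] q [ 0.999  0.034  0.001 -0.   ] F [-0.2 -0.1  0.3] w 0.004164981317453602 g 0.0
scene [254.82485327 217.17268705] [([275.1, 221.0], array([0.51610953, 0.01593091, 0.04      ]))]
top [269.76817054 253.09727323] [([272.2, 234.0], array([0.50110593, 0.00176522, 0.04      ]))]
```

View pics/crop5.png

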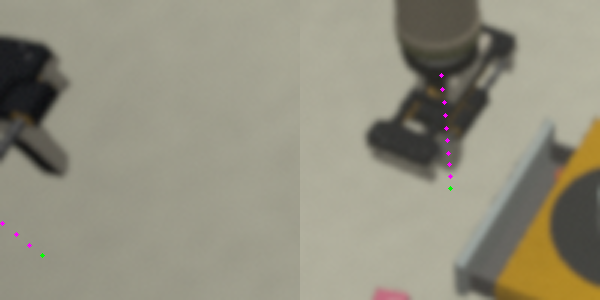

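The crop shows the gripper's fingertips about 4 cm above where the reported TCP projects (crop (450,160) against the dot at (450,188)). That explains how they passed over the drawer front without pushing it. I'll check by gently touching the bare table here.

Request:
{"op": "send_rows", "data": {
  "steps": [
    [0, 0, 0.5, 0, 0, 0, 0],
    [0, 0, 0.5, 0, 0, 0, 0],
    [0, 0, 0, 0, 0, 0, 0]
  ]
}}

```text
clock: 8.02
tool_pos: [0.4415, 0.0086, 0.0082]
eef_rot: [0.999, 0.034, -0.0, 0.0]
wrist_force: [0.3, 0.7, 0.7]
gripper_width: 0.006
grip_force: 0.0
```

Request:
{"op": "send_rows", "data": {
  "steps": [
    [0, 0, 0.4, 0, 0, 0, 0],
    [0, 0, 0.3, 0, 0, 0, 0],
    [0, 0, 0, 0, 0, 0, 0]
  ]
}}

```text
clock: 8.4
tool_pos: [0.4416, 0.0086, 0.0014]
eef_rot: [0.999, 0.034, -0.0, 0.0]
wrist_force: [-0.1, 0.3, -0.4]
gripper_width: 0.0
grip_force: 0.0
```

Request:
{"op": "send_rows", "data": {
  "steps": [
    [0, 0, 0.3, 0, 0, 0, 0],
    [0, 0, 0.3, 0, 0, 0, 0],
    [0, 0, 0, 0, 0, 0, 0]
  ]
}}

```text
clock: 8.78
tool_pos: [0.4416, 0.0086, -0.0045]
eef_rot: [0.999, 0.034, -0.0, 0.0]
wrist_force: [0.4, -0.8, -0.5]
gripper_width: 0.004
grip_force: 0.0
```

Reported z is already below 0 with no contact, so the offset is real. I'll keep feeling downward.

Request:
{"op": "send_rows", "data": {
  "steps": [
    [0, 0, 0.5, 0, 0, 0, 0],
    [0, 0, 0.5, 0, 0, 0, 0],
    [0, 0, 0, 0, 0, 0, 0]
  ]
}}

```text
clock: 9.15
tool_pos: [0.4415, 0.0086, -0.0148]
eef_rot: [0.999, 0.034, -0.0, 0.0]
wrist_force: [-0.0, 0.9, -0.3]
gripper_width: 0.008
grip_force: 0.0
```

Request:
{"op": "send_rows", "data": {
  "steps": [
    [0, 0, 0.3, 0, 0, 0, 0],
    [0, 0, 0.3, 0, 0, 0, 0],
    [0, 0, 0, 0, 0, 0, 0]
  ]
}}

```text
clock: 9.52
tool_pos: [0.4417, 0.0086, -0.0205]
eef_rot: [0.999, 0.034, -0.0, 0.0]
wrist_force: [0.2, 0.2, -0.7]
gripper_width: 0.003
grip_force: 0.0
```

Request:
{"op": "send_rows", "data": {
  "steps": [
    [0, 0, 0.3, 0, 0, 0, 0],
    [0, 0, 0.2, 0, 0, 0, 0],
    [0, 0, 0, 0, 0, 0, 0]
  ]
}}

```text
clock: 9.9
tool_pos: [0.4417, 0.0085, -0.0253]
eef_rot: [0.999, 0.034, -0.0, -0.0]
wrist_force: [-0.6, 0.2, 0.3]
gripper_width: 0.003
grip_force: 0.0
```

Request:
{"op": "send_rows", "data": {
  "steps": [
    [0, 0, 0.3, 0, 0, 0, 0],
    [0, 0, 0.3, 0, 0, 0, 0],
    [0, 0, 0, 0, 0, 0, 0]
  ]
}}

```text
clock: 10.28
tool_pos: [0.4417, 0.0086, -0.0313]
eef_rot: [0.999, 0.034, -0.0, -0.0]
wrist_force: [0.1, 0.7, 0.4]
gripper_width: 0.004
grip_force: 0.0
```

Request:
{"op": "send_rows", "data": {
  "steps": [
    [0, 0, 0.2, 0, 0, 0, 0],
    [0, 0, 0.2, 0, 0, 0, 0],
    [0, 0, 0, 0, 0, 0, 0]
  ]
}}

```text
clock: 10.65
tool_pos: [0.4417, 0.0086, -0.0352]
eef_rot: [0.999, 0.034, -0.0, 0.0]
wrist_force: [0.5, -0.7, -0.0]
gripper_width: 0.002
grip_force: 0.0
```

Request:
{"op": "send_rows", "data": {
  "steps": [
    [0, 0, 0.2, 0, 0, 0, 0],
    [0, 0, 0.2, 0, 0, 0, 0],
    [0, 0, 0, 0, 0, 0, 0]
  ]
}}

```text
clock: 11.02
tool_pos: [0.4417, 0.0086, -0.0392]
eef_rot: [0.999, 0.034, -0.0, 0.0]
wrist_force: [1.0, -0.4, 1.2]
gripper_width: 0.005
grip_force: 0.0
```

```bash
python3 - <<'E'
from h import *
s=state(); T=s['tool_pos']; print(s['joint_torque'])
im=save('scene','s4.png')
w=26;x,y=252,208;k=600/(2*w);c=cv2.resize(im[y-w:y+w,x-w:x+w,::-1],(600,600),interpolation=cv2.INTER_CUBIC)
for z in (0,.02,.04,.06,.08,.1,.12):
    u=(proj('scene',[T[0],T[1],z])-[x-w,y-w]+.5)*k; cv2.circle(c,tuple(int(v) for v in u),3,(255,0,255) if z else (0,255,0),-1)
cv2.imwrite('pics/crop6.png',c)
E
```

```text
t 11.025 tcp [ 0.4417  0.0086 -0.0392] q [ 0.999  0.034 -0.     0.   ] F [ 1.  -0.4  1.2] w 0.005448574546137508 g 0.0
[ 5.30927698e-02 -5.98962522e+01 -7.70725496e-02 -2.20241703e+00
  4.17962344e-01 -5.74877020e-02 -4.50083502e-01]
```

View pics/crop6.png

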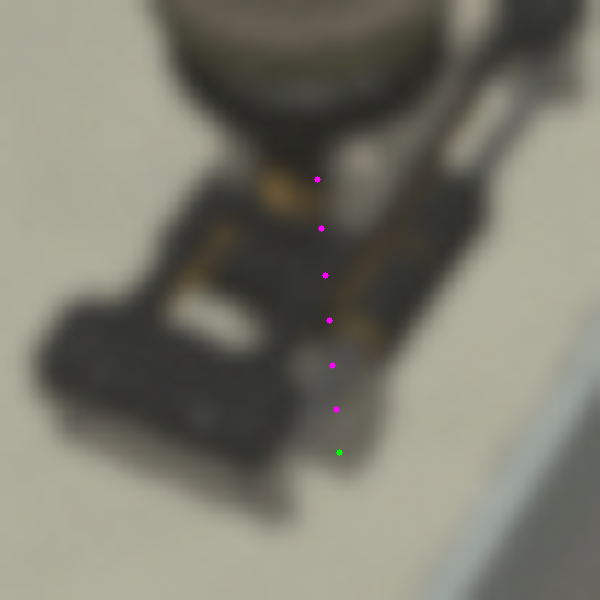

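Request:
{"op": "send_rows", "data": {
  "steps": [
    [0, 0, 0.1, 0, 0, 0, 0],
    [0, 0, 0.1, 0, 0, 0, 0],
    [0, 0, 0, 0, 0, 0, 0]
  ]
}}

```text
clock: 11.45
tool_pos: [0.442, 0.0086, -0.0397]
eef_rot: [0.999, 0.035, 0.001, 0.0]
wrist_force: [-1.8, 0.1, 31.5]
gripper_width: 0.004
grip_force: 16.1
```

Request:
{"op": "send_rows", "data": {
  "steps": [
    [0, 0, 0.1, 0, 0, 0, 0],
    [0, 0, 0.1, 0, 0, 0, 0],
    [0, 0, 0, 0, 0, 0, 0]
  ]
}}

```text
clock: 11.82
tool_pos: [0.442, 0.0086, -0.0399]
eef_rot: [0.999, 0.035, 0.002, 0.0]
wrist_force: [-8.2, 1.3, 66.0]
gripper_width: 0.003
grip_force: 32.7
```

The table was touched at reported z ≈ -0.0395, so the true fingertip z is the reported z plus about 0.0395. I'll raise to a true height of about 35 mm and push the drawer.

Request:
{"op": "send_rows", "data": {
  "steps": [
    [0, 0, -1.8, 0, 0, 0, 0],
    [0, 0, -2, 0, 0, 0, 0],
    [2, 0, 0, 0, 0, 0, 0],
    [2, 0, 0, 0, 0, 0, 0],
    [1, 0, 0, 0, 0, 0, 0],
    [1, 0, 0, 0, 0, 0, 0],
    [0.7, 0, 0, 0, 0, 0, 0],
    [0.7, 0, 0, 0, 0, 0, 0],
    [0, 0, 0, 0, 0, 0, 0]
  ]
}}

```text
clock: 12.95
tool_pos: [0.5163, 0.0139, -0.0051]
eef_rot: [0.999, 0.034, -0.0, -0.0]
wrist_force: [-0.6, 0.8, 0.1]
gripper_width: 0.005
grip_force: 0.0
```

Request:
{"op": "send_rows", "data": {
  "steps": [
    [0.7, 0, 0, 0, 0, 0, 0],
    [0.5, 0, 0, 0, 0, 0, 0],
    [0.4, 0, 0, 0, 0, 0, 0],
    [0, 0, 0, 0, 0, 0, 0]
  ]
}}

```text
clock: 13.45
tool_pos: [0.531, 0.0147, -0.0052]
eef_rot: [0.999, 0.035, -0.001, 0.0]
wrist_force: [-3.6, 0.8, 0.5]
gripper_width: 0.004
grip_force: 1.6
```

Contact with the detent at x ≈ 0.531. I'll push through it.

Request:
{"op": "send_rows", "data": {
  "steps": [
    [0.3, 0, 0, 0, 0, 0, 0],
    [0.3, 0, 0, 0, 0, 0, 0],
    [0.3, 0, 0, 0, 0, 0, 0],
    [0, 0, 0, 0, 0, 0, 0]
  ]
}}

```text
clock: 13.95
tool_pos: [0.5407, 0.0153, -0.005]
eef_rot: [0.999, 0.034, -0.001, 0.0]
wrist_force: [-2.9, 0.0, 2.6]
gripper_width: 0.005
grip_force: 1.5
```

Request:
{"op": "send_rows", "data": {
  "steps": [
    [0.2, 0, 0, 0, 0, 0, 0],
    [0.2, 0, 0, 0, 0, 0, 0],
    [0, 0, 0, 0, 0, 0, 0]
  ]
}}

```text
clock: 14.32
tool_pos: [0.5406, 0.0151, -0.0053]
eef_rot: [0.999, 0.035, -0.003, 0.001]
wrist_force: [-14.6, 1.8, 10.5]
gripper_width: 0.001
grip_force: 7.4
```

Request:
{"op": "send_rows", "data": {
  "steps": [
    [-1.5, 0, 0, 0, 0, 0, 0],
    [-2, 0, 0, 0, 0, 0, 0],
    [0, 0, -6, 0, 0, 0, 0],
    [0, 0, -6, 0, 0, 0.1745, 6.5],
    [0, 0, 0, 0, 0, 0.1745, 6.5],
    [0, 0, 0, 0, 0, 0.1745, 6.5],
    [0, 0, 0, 0, 0, 0.1745, 6.5],
    [0, 0, 0, 0, 0, 0.1745, 6.5],
    [0, 0, 0, 0, 0, 0, 6.5]
  ]
}}

```text
clock: 15.45
tool_pos: [0.5106, 0.0137, 0.1155]
eef_rot: [0.921, -0.39, 0.001, 0.001]
wrist_force: [0.6, 1.3, 0.5]
gripper_width: 0.602
grip_force: 0.0
```

```bash
cat >> h.py <<'E'
def go(xy,psi=None):
    s=state(); M=R.from_quat(s['eef_rot']).as_matrix(); p=np.degrees(np.arctan2(M[1,0],M[0,0]))
    d=M.T@np.array([xy[0]-s['tool_pos'][0],xy[1]-s['tool_pos'][1],0]); print('psi',p,'tool shift cm',(d*100).round(2),'q7',s['joints'][6])
E
python3 - <<'E'
from h import *
go([.4865,-.2965])
a=save('scene','s5.png'); b=save('top','t5.png')
for c in ('scene','top'): print(c,[(d['location'],toz(c,d['location'],.04).round(4)) for d in manip.landmark_of(c,'drawer_front')[:2]])
E
```

```text
t 15.45 tcp [0.5106 0.0137 0.1155] q [ 0.921 -0.39   0.001  0.001] F [0.6 1.3 0.5] w 0.6016477474543233 g 0.0
psi -45.91223592442792 tool shift cm [20.6  23.31  0.06] q7 -2.6187133004938428
scene [([285.1, 226.4], array([0.5545, 0.0138, 0.04  ]))]
top []
```

Request:
{"op": "send_rows", "data": {
  "steps": [
    [3.4, 3.9, 0, 0, 0, 0, 6.5],
    [3.4, 3.9, 0, 0, 0, 0, 6.5],
    [3.4, 3.9, 0, 0, 0, 0, 6.5],
    [3.4, 3.9, 0, 0, 0, 0, 6.5],
    [3.5, 3.9, 0, 0, 0, 0, 6.5],
    [3.5, 3.8, 0, 0, 0, 0, 6.5],
    [0, 0, 0, 0, 0, 0, 6.5],
    [0, 0, 0, 0, 0, 0, 6.5]
  ]
}}

```text
clock: 16.65
tool_pos: [0.4847, -0.2966, 0.1147]
eef_rot: [0.92, -0.391, -0.001, -0.0]
wrist_force: [0.3, 1.2, 1.1]
gripper_width: 0.701
grip_force: 0.0
```

```bash
python3 - <<'E'
from h import *
go([.4865,-.2965])
a=save('scene','s6.png'); b=save('top','t6.png')
c=lambda im,x,y,w: cv2.resize(im[y-w:y+w,x-w:x+w,::-1],(390,390),interpolation=cv2.INTER_CUBIC)
cv2.imwrite('pics/crop7.png',np.hstack([c(a,207,275,40),c(b,370,240,40)]))
E
```

```text
t 16.65 tcp [ 0.4847 -0.2966  0.1147] q [ 0.92  -0.391 -0.001 -0.   ] F [0.3 1.2 1.1] w 0.701151936157647 g 0.0
psi -46.05993883683809 tool shift cm [ 0.11 -0.14 -0.  ] q7 -2.044146718126417
```

View pics/crop7.png

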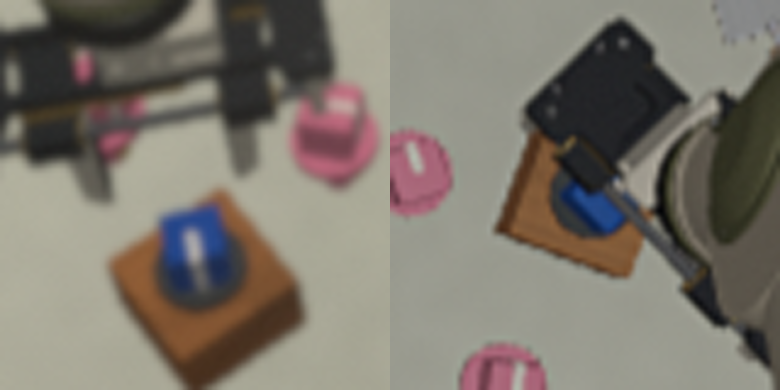

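The fingertips straddle the block's direction correctly in the scene crop, at (100,195) and (243,170), with the stripe side facing away from both pads. I'll check the midpoint against the calibration.

```bash
python3 - <<'E'
from h import *
for z in (.1147,.1547): print(proj('scene',[.4847,-.2966,z]))
print('tips mid', 167+171/4.875-.5,235+183/4.875-.5, toz('scene',(167+171/4.875-.5,235+183/4.875-.5),.1547))
E
```

```text
[204.12945107 278.48993335]
[201.97416224 270.76054317]
tips mid 201.5769230769231 272.03846153846155 [ 0.48617406 -0.30020505  0.1547    ]
```

Request:
{"op": "send_rows", "data": {
  "steps": [
    [0.1, -0.1, 3, 0, 0, 0, 6.5],
    [0, 0, 3, 0, 0, 0, 6.5],
    [0, 0, 2, 0, 0, 0, 6.5],
    [0, 0, 0.9, 0, 0, 0, 6.5],
    [0, 0, 0, 0, 0, 0, 6.5]
  ],
  "squeeze": 20
}}

```text
clock: 17.38
tool_pos: [0.4867, -0.2958, 0.0258]
eef_rot: [0.921, -0.39, -0.001, -0.0]
wrist_force: [0.1, 0.0, 0.4]
gripper_width: 0.7
grip_force: 0.0
```

Request:
{"op": "send_rows", "data": {
  "steps": [
    [0, 0, 0, 0, 0, 0, 2],
    [0, 0, 0, 0, 0, 0, 2],
    [0, 0, 0, 0, 0, 0, 2],
    [0, 0, 0, 0, 0, 0, 2],
    [0, 0, 0, 0, 0, 0, 2],
    [0, 0, 0, 0, 0, 0, 2]
  ],
  "squeeze": 20
}}

```text
clock: 18.12
tool_pos: [0.4867, -0.2969, 0.0264]
eef_rot: [0.92, -0.391, -0.0, 0.0]
wrist_force: [-0.5, 0.4, 6.4]
gripper_width: 0.366
grip_force: 19.9
```

Request:
{"op": "send_rows", "data": {
  "steps": [
    [0, 0, 0, 0, 0, 0, 2],
    [0, 0, 0, 0, 0, 0, 2],
    [0, 0, -2, 0, 0, 0, 2],
    [0, 0, -4, 0, 0, 0, 2],
    [0, 0, -5, 0, 0, 0, 2],
    [0, 0, -5, 0, 0, 0, 2],
    [0, 0, 0, 0, 0, 0, 2]
  ],
  "squeeze": 45
}}

```text
clock: 19.0
tool_pos: [0.4883, -0.2976, 0.1892]
eef_rot: [0.92, -0.391, 0.003, 0.0]
wrist_force: [-0.0, -0.2, -5.2]
gripper_width: 0.363
grip_force: 44.9
```

Request:
{"op": "send_rows", "data": {
  "steps": [
    [0, 0, 0, 0, 0, -0.1775, 2],
    [0, 0, 0, 0, 0, -0.1775, 2],
    [0, 0, 0, 0, 0, -0.1775, 2],
    [0, 0, 0, 0, 0, -0.1775, 2],
    [0, 0, 0, 0, 0, -0.1775, 2],
    [0, 0, 0, 0, 0, -0.1775, 2],
    [0, 0, 0, 0, 0, 0, 2]
  ]
}}

```text
clock: 19.88
tool_pos: [0.4855, -0.2964, 0.1842]
eef_rot: [0.992, 0.13, -0.001, -0.001]
wrist_force: [-0.1, -0.0, -4.4]
gripper_width: 0.359
grip_force: 44.9
```

```bash
python3 - <<'E'
from h import *
go([.6525,.017])
E
```

```text
t 19.875 tcp [ 0.4855 -0.2964  0.1842] q [ 0.992  0.13  -0.001 -0.001] F [-0.1 -0.  -4.4] w 0.3592424744317236 g 44.89586055278778
psi 14.894076155998103 tool shift cm [ 2.419e+01 -2.600e+01  2.000e-02] q7 -1.1236483945120816
```

Request:
{"op": "send_rows", "data": {
  "steps": [
    [4, -4, 0, 0, 0, 0, 2],
    [4, -4, 0, 0, 0, 0, 2],
    [4, -4, 0, 0, 0, 0, 2],
    [4, -4, 0, 0, 0, 0, 2],
    [3, -4, 0, 0, 0, 0, 2],
    [3, -4, 0, 0, 0, 0, 2],
    [2.2, -2, 0, 0, 0, 0, 2],
    [0, 0, 0, 0, 0, 0, 2],
    [0, 0, 0, 0, 0, 0, 2]
  ]
}}

```text
clock: 21.0
tool_pos: [0.6524, 0.0161, 0.1848]
eef_rot: [0.992, 0.129, -0.001, 0.0]
wrist_force: [0.2, -1.1, -4.1]
gripper_width: 0.363
grip_force: 44.9
```

```bash
python3 - <<'E'
from h import *
go([.6525,.017])
a=save('scene','s8.png'); b=save('top','t8.png')
c=lambda im,x,y,w: cv2.resize(im[y-w:y+w,x-w:x+w,::-1],(600,600),interpolation=cv2.INTER_CUBIC)
im=c(a,314,212,25)
T=[.6525,.017]
for P,col in (([*T,.135],(0,255,0)),([*T,.166],(255,0,255)),([*T,.21],(0,255,255))):
    u=(proj('scene',P)-[289,187]+.5)*12; cv2.circle(im,tuple(int(v) for v in u),3,col,-1)
cv2.imwrite('pics/crop8.png',im)
E
```

```text
t 21.0 tcp [0.6524 0.0161 0.1848] q [ 0.992  0.129 -0.001  0.   ] F [ 0.2 -1.1 -4.1] w 0.3626896209134833 g 44.89716053009033
psi 14.822775296002039 tool shift cm [ 0.03 -0.08 -0.  ] q7 -1.6938925660258892
```

View pics/crop8.png

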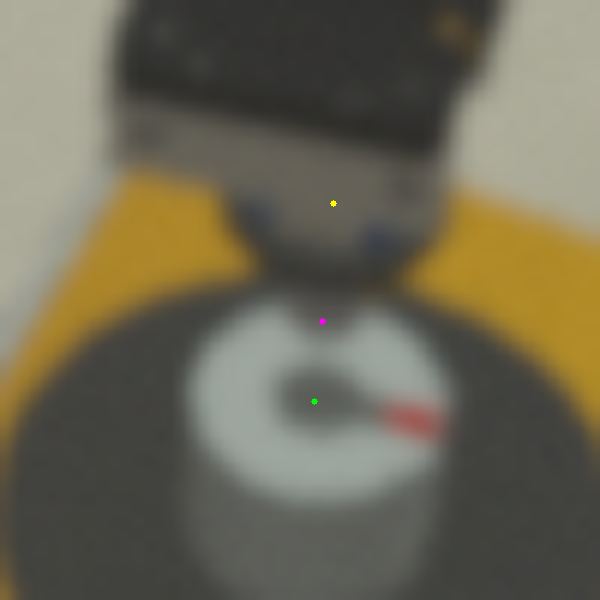

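Tip at about (323,322) and bore centre at about (316,401) both line up with the projected axis. I'll descend carefully.

Request:
{"op": "send_rows", "data": {
  "steps": [
    [0, -0.1, 1.5, 0, 0, 0, 2],
    [0, 0, 1.2, 0, 0, 0, 2],
    [0, 0, 0.5, 0, 0, 0, 2],
    [0, 0, 0.4, 0, 0, 0, 2],
    [0, 0, 0, 0, 0, 0, 2]
  ]
}}

```text
clock: 21.72
tool_pos: [0.6529, 0.0179, 0.1496]
eef_rot: [0.991, 0.13, -0.0, -0.0]
wrist_force: [-1.3, -0.1, -4.3]
gripper_width: 0.366
grip_force: 44.9
```

Request:
{"op": "send_rows", "data": {
  "steps": [
    [0, 0, 0.3, 0, 0, 0, 2],
    [0, 0, 0.3, 0, 0, 0, 2],
    [0, 0, 0, 0, 0, 0, 2]
  ]
}}

```text
clock: 22.1
tool_pos: [0.6529, 0.0179, 0.1437]
eef_rot: [0.991, 0.13, -0.0, -0.0]
wrist_force: [0.3, -0.1, -3.3]
gripper_width: 0.363
grip_force: 44.9
```

Request:
{"op": "send_rows", "data": {
  "steps": [
    [0, 0, 0.2, 0, 0, 0, 2],
    [0, 0, 0.2, 0, 0, 0, 2],
    [0, 0, 0.2, 0, 0, 0, 2],
    [0, 0, 0.1, 0, 0, 0, 2],
    [0, 0, 0, 0, 0, 0, 2]
  ]
}}

```text
clock: 22.72
tool_pos: [0.6529, 0.0179, 0.1368]
eef_rot: [0.991, 0.13, -0.0, -0.0]
wrist_force: [0.2, -0.2, -3.6]
gripper_width: 0.366
grip_force: 44.9
```

Request:
{"op": "send_rows", "data": {
  "steps": [
    [0, 0, 0.2, 0, 0, 0, 2],
    [0, 0, 0.2, 0, 0, 0, 2],
    [0, 0, 0, 0, 0, 0, 2]
  ]
}}

```text
clock: 23.1
tool_pos: [0.6528, 0.0179, 0.1327]
eef_rot: [0.991, 0.13, -0.001, -0.0]
wrist_force: [0.1, 0.5, -3.9]
gripper_width: 0.362
grip_force: 44.9
```

Request:
{"op": "send_rows", "data": {
  "steps": [
    [0, 0, 0.3, 0, 0, 0, 2],
    [0, 0, 0.3, 0, 0, 0, 2],
    [0, 0, 0.2, 0, 0, 0, 2],
    [0, 0, 0, 0, 0, 0, 2]
  ]
}}

```text
clock: 23.6
tool_pos: [0.6528, 0.0179, 0.1246]
eef_rot: [0.991, 0.13, -0.001, -0.0]
wrist_force: [0.6, 0.3, -3.0]
gripper_width: 0.36
grip_force: 44.9
```

Request:
{"op": "send_rows", "data": {
  "steps": [
    [0, 0, 0.3, 0, 0, 0, 2],
    [0, 0, 0.3, 0, 0, 0, 2],
    [0, 0, 0, 0, 0, 0, 2]
  ],
  "squeeze": 55
}}

```text
clock: 23.98
tool_pos: [0.6533, 0.018, 0.1192]
eef_rot: [0.991, 0.13, 0.0, -0.0]
wrist_force: [-0.8, -0.2, 3.3]
gripper_width: 0.364
grip_force: 54.9
```

Request:
{"op": "send_rows", "data": {
  "steps": [
    [0, 0, 0.3, 0, 0, 0, 2],
    [0, 0, 0.3, 0, 0, 0, 2],
    [0, 0, 0.2, 0, 0, 0, 2],
    [0, 0, 0, 0, 0, 0, 2]
  ]
}}

```text
clock: 24.48
tool_pos: [0.6533, 0.018, 0.1109]
eef_rot: [0.991, 0.13, -0.0, -0.0]
wrist_force: [-1.4, 0.1, 5.2]
gripper_width: 0.365
grip_force: 54.9
```

Request:
{"op": "send_rows", "data": {
  "steps": [
    [0, 0, 0.1, 0, 0, 0, 2],
    [0, 0, 0.1, 0, 0, 0, 2],
    [0, 0, 0, 0, 0, 0, 2]
  ]
}}

```text
clock: 24.85
tool_pos: [0.6533, 0.018, 0.1094]
eef_rot: [0.991, 0.13, 0.0, 0.0]
wrist_force: [-2.1, -0.6, 9.5]
gripper_width: 0.362
grip_force: 54.9
```

Force is rising at the predicted seat height (0.1094). I'll press a little more.

Request:
{"op": "send_rows", "data": {
  "steps": [
    [0, 0, 0.1, 0, 0, 0, 2],
    [0, 0, 0, 0, 0, 0, 2],
    [0, 0, 0, 0, 0, 0, 2]
  ]
}}

```text
clock: 25.22
tool_pos: [0.6533, 0.018, 0.1094]
eef_rot: [0.991, 0.13, 0.0, 0.0]
wrist_force: [-5.0, -0.4, 16.4]
gripper_width: 0.366
grip_force: 54.9
```

```bash
python3 - <<'E'
from h import *
s=state(); print(s['moment'])
a=save('scene','s9.png'); b=save('top','t9.png')
c=lambda im,x,y,w: cv2.resize(im[y-w:y+w,x-w:x+w,::-1],(600,600),interpolation=cv2.INTER_CUBIC)
cv2.imwrite('pics/crop9.png',c(a,308,222,30))
print([(d['location'],toz('scene',d['location'],.04).round(4)) for d in manip.landmark_of('scene','drawer_front')[:2]])
E
```

```text
t 25.225 tcp [0.6533 0.018  0.1094] q [0.991 0.13  0.    0.   ] F [-5.  -0.4 16.4] w 0.36583084949140027 g 54.90121364593506
[-0.15822483  1.11946632  0.03408287]
[([286.1, 224.1], array([0.5525, 0.0233, 0.04  ]))]
```

View pics/crop9.png

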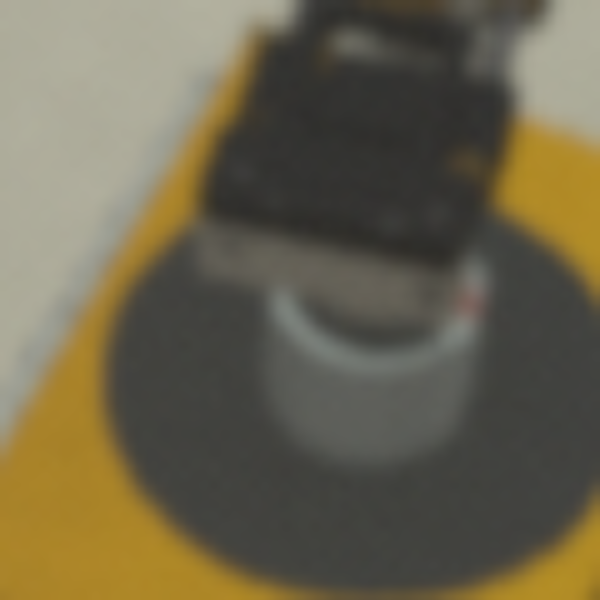

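The flange sits flat on the hub, with its dark ring inside the light hub rim at about (375,350). The drawer is flush. The position stopped exactly at the seat height while the force rose to 16 N, so I'm handing it in while pressing.

```bash
python3 -c "
from plant import manip
print(manip.close_job())"
```

```text
the job is handed in; nothing more can be done
None
```

The drawer is pushed home, and the chuck is keyed into the hub with its flange seated; I handed the job in at about 25 s with the arm still gripping it and pressing down at about 16 N.

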